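Hold a control transformer ready over its mounting bar

TASK

Lay the steel mounting bar across the two saddles of the control-panel base, studs up and centred, and let go of it. Then carry the transformer clear of the row of stock bins and finish still holding it, level and motionless, about a centimetre above the tips of the two studs with its slotted feet lined up over them, so that a colleague can run the leads out below. Never let it touch the bar, do not put it down or let go, and leave the bins and other stock where they are.

Things in the scene. Friction and masses are not known exactly. Their poses are not given: they have to be found in the camera images.
- bar_mid (a point): Loose straight steel bar, 220 long (its x) x 30 wide (y) x 14 high (z), 0.24-0.36 kg, two upright studs on top. Starts flat, studs up, on a fixed 4 mm cardboard sheet beside the transformer. The point is its middle, 7 mm above its underside. Grip it across its 30 mm width, between the studs. Either way round is the same.
- bar_studs (a point): Point on the bar midway between its two studs, at the height of their tips: 19 mm above bar_mid. The studs stand on the centre line 38 mm either side of the middle, 6 mm thick (11 mm collar at the foot), 12 mm tall. Axes as the bar's.
- panel_seat (a point): Middle of the saddles of the fixed base, level with their flat tops (55 mm above the table): the middle of the bar's underside belongs here, bar along this x axis. Saddles stand 85 mm either side along x, each 24 thick x 56 wide, with 10 mm high lugs at its sides leaving a 40 mm gap for the bar.
- transformer_mid (a point): Loose upright transformer, 0.4-0.75 kg; point at its centre, 30 mm above its underside. Dark steel core 54 (x) x 34 (y), 60 high (brass tabs to 66); copper coil bulges to 26.5 from the centre on the y sides. Grip the flat x end faces of the core, 54 apart. It must end with x along the bar's x, either way round.
- transformer_foot (a point): Centre of the transformer's underside, 30 mm below transformer_mid, same axes. Two flat steel feet 3 mm thick reach 48 mm from the centre along x, each with an open slot 10 mm wide on the centre line for a stud.
- transformer: The transformer itself; origin at the centre of its underside.
- bar: The bar itself; origin at the centre of its underside.
- panel: Control-panel base: fixed grey sheet-metal tray 280 (x) x 160 (y), rim 22 high, carrying the two aluminium saddles; origin on the table under its middle. It stands left or right of the bins; the cardboard sheet with bar and transformer is on the other side.
- bins: Row of three open cardboard stock bins full of fittings, in one piece, 239 (x) x 90 (y), 85 mm high, loose, 1.8 kg, standing between the base and the parts, long side running away from the robot; origin under its middle. Leave alone.
- capacitor: Bystander: upright aluminium can, 48 diameter, 96 high with its tabs, beyond the work on the right; origin under its middle.
- carton: Bystander: small white carton 60 x 90 x 55 high, beyond the work on the left; origin under its middle.
- spray_can: Bystander: spray can 62 diameter, 170 high, standing beyond the far end of the bins; origin under its middle.

How it is judged (in metres and radians):
On the way, in this order (a step that is already met when the one before it is completed fails the run):
1. the bar lies in both saddles, studs up, let go (x of bar_mid in the frame of panel_seat between -0.016 and 0.016 m and y of bar_mid in the frame of panel_seat between -0.008 and 0.008 m and z of bar_mid in the frame of panel_seat between 0.003 and 0.01 m and angle between the x axis of bar_mid and the x axis of panel_seat, either way round below 0.09 rad and angle between bar_studs's own z axis and vertical below 0.05 rad and contact force between bar and the fingers below 0.1 N and linear speed of bar below 0.02 m/s), for 0.2 s.
2. the transformer is lifted in the gripper (height (world z) of transformer_foot above 0.03 m and contact force between transformer and the fingers above 1 N), for 0.1 s.
At the end, for the whole second after the job is handed in: Bar in both saddles, untouched, studs up, middle within 16 mm lengthways and 8 mm sideways of the base's. Transformer held still by the gripper alone, underside 3-20 mm above the stud tips, centre within 8 mm of the studs' middle, within 0.12 rad of square, tilt under 0.10 rad (all of step 1 and horizontal distance between transformer_foot and bar_studs below 0.008 m and z of transformer_foot in the frame of bar_studs between 0.003 and 0.02 m and angle between the x axis of transformer_mid and the x axis of bar_mid, either way round below 0.12 rad and angle between transformer_mid's own z axis and vertical below 0.1 rad and contact force between transformer and the fingers above 1 N and contact force between transformer and bar below 0.05 N and contact force between transformer and panel below 0.05 N and contact force between transformer and bins below 0.05 N and contact force between bar and the arm below 0.1 N and linear speed of transformer below 0.02 m/s); the arm keeps its last pose, push and grip.
It fails at once if the transformer touches the bar (contact force between transformer and bar above 1 N).
It fails at once if the stock bins are shifted (distance of bins from where it was at the start of the episode above 0.015 m).
It fails at once if the capacitor is shifted (distance of capacitor from where it was at the start of the episode above 0.015 m).
It fails at once if the carton is shifted (distance of carton from where it was at the start of the episode above 0.015 m).
It fails at once if the spray can is shifted (distance of spray_can from where it was at the start of the episode above 0.015 m).
It also fails if it takes over 64 s, if anything falls off the work surface, if the arm or the gripper's body presses on something with over 40 N, if the wrist force passes 120 N, or if a joint passes its speed limit or range.

ROBOT

A 6-joint arm with a two-finger parallel gripper is mounted at the origin on the work surface. World frame = base frame: x ahead of the robot, y to its left, z up, the work surface at z = 0. Lengths are in mm, angles in rad, forces in N, time in s.
With the tool pointing down it reaches from about 350 to 875 mm from the base axis. Payload 4.2 kg.
Tool frame: the origin (TCP) lies on the mounting face of the last link; the fingertips stand 173 mm ahead of it and the grasp point (between the pads) lies 155 mm ahead of it; z points along the fingers, y is the direction in which the jaws open and shut (so a half turn about z gives the same grasp; the last joint's range is limited). The gripper opens to 85 mm and grips with 20 to 120 N. Pads are 22 mm wide; open, the fingers measure 114 mm over their backs; the gripper's body (76 mm by 85 mm) begins 54 mm behind the grasp point. The pads swing forward as they close: fully open they stand 13 mm farther back than shut.
Start: joints at [1.596, 0.385, 0.008, 0, -1.194, -0.259], TCP at [144.766, 607.983, 404.712] pointing down, gripper open.
Joint ranges: [-3.14, 3.14], [-1.21, 2.06], [-1.07, 1.41], [-3.16, 2.05], [-2.99, -0.16], [-3.1, 3.1]. Speed limits (rad/s): [2.79, 2.79, 3.14, 3.14, 3.14, 3.14].

INTERFACE

Orientations are given as a unit quaternion [x, y, z, w].
In Python, from bench import arm gives the robot as it stands.
- The arm moves only by the shell command python3 -m jog 'ROWS' [OPENING]. ROWS is JSON, a list that holds one entry, the list of rows, each a list of 4 numbers: the shift along the tool's x, y, z in mm, then the turn about the tool's z in degrees. In form: [[[x, y, z, spin], ...]]. A call has exactly 5 rows; each row is the pose to reach, as a shift and turn from the pose measured when the call began, along the tool's axes at that moment; what a row does not reach only later rows make up. A row lasts 1/8 s, in which the tool goes at most 62.5 mm and 10.7 degrees, less where a joint would pass 70% of its speed; a pose out of reach is approached as far as the arm can. A call with a gripper value outside its range is refused whole. OPENING is the finger opening in mm, from 0 to 85.4, set as the call begins (- or left out, the last holds). The fingers move at their own pace and stop on an object; the grip force is fixed at half the most. Time passes only in rows, so rows that repeat a pose let the fingers close, or fill a call up. It gives the time, the measured TCP pose, the force and the opening at its end, in the units of the state.
- arm.read_state(): the state, without advancing time (a new reading comes with each control period).
- arm.get_image(name): name is "side" or "top" or "wrist"; returns (picture, depth): 420x560x3 uint8, blue, green, red; 420x560 float32, mm along the optical axis (not along the pixel's ray), 0 where there is no reading.
- arm.camera_params(name): a dict with "mtx" (3x3 intrinsics, pixels), "k1" (the pictures are not rectified: a ray, as slopes to the right and down, at radius r is drawn at 1 + k1 r^2 times it, then the intrinsics apply), "R" (3x3) and "t" (3): a world point X has camera coordinates R X + t. Camera axes: x right, y down, z forward; pixel columns grow to the right and rows downward; lengths in mm; the calibration is good to about 2 mm. A picture is of the moment at which its call begins: read the wrist's pose just before it. camera_params takes no time and is no camera call; for the wrist camera it gives the pose at the moment of the call.
- arm.job_done(): hands the job in, once; it reports no verdict.
The state is a dict: "clock": time; "joints": joint angles; "joint_vel": joint speeds; "joint_efforts": joint torques, N m; "position": TCP position; "ee_rot": TCP orientation; "contact_force": force on the tool from outside, world axes, zero at the start; "wrist_torque": the same for the moment, N m; "gripper_width": finger opening in mm.
Only numpy, scipy, OpenCV 4.12 (cv2) and the standard library are available. Lean on these libraries where they do the work, as an engineer would, in place of code of your own. Each camera call takes 0.05 s, during which the arm holds its last target.

## Working session

There is one attempt and no reset: what is moved stays moved. The work goes in short steps, Python scripts to look and compute and a shell command to move; the robot and the scene stay as the last step left them, time stands still between calls to the robot, and variables do not carry over. Pictures are saved under pics/ and viewed, and the job is handed in when it is done.

```bash
ls -la; mkdir -p pics; cat > h.py <<'E'
import numpy as np, cv2
from bench import arm
def st():
    s=arm.read_state(); return s
def grab(name,tag):
    P=arm.camera_params(name); im,d=arm.get_image(name); cv2.imwrite(f'pics/{tag}.png',im); np.savez(f'pics/{tag}.npz',im=im,d=d,**{k:np.array(v) for k,v in P.items()}); return im,d,P
def load(tag):
    z=np.load(f'pics/{tag}.npz'); return z['im'],z['d'],{k:z[k] for k in('mtx','k1','R','t')}
def rays(px,P):
    px=np.asarray(px,float).reshape(-1,1,2); K=np.array(P['mtx'],float)
    n=cv2.undistortPoints(px,K,np.array([float(P['k1']),0,0,0])).reshape(-1,2)
    d=np.c_[n,np.ones(len(n))]; R=np.array(P['R']); t=np.array(P['t']).reshape(3)
    return -R.T@t, d@R   # origin, dirs (world), scale = depth
def onplane(px,P,z):
    o,d=rays(px,P); s=(z-o[2])/d[:,2]; return o+d*s[:,None]
def cloud(d,P):
    h,w=d.shape; u,v=np.meshgrid(np.arange(w),np.arange(h)); o,r=rays(np.c_[u.ravel(),v.ravel()],P)
    X=o+r*d.reshape(-1,1); X[d.ravel()<=0]=np.nan; return X.reshape(h,w,3)
def proj(X,P):
    rv=cv2.Rodrigues(np.array(P['R'],float))[0]
    return cv2.projectPoints(np.asarray(X,float).reshape(-1,1,3),rv,np.array(P['t'],float),np.array(P['mtx'],float),np.array([float(P['k1']),0,0,0]))[0].reshape(-1,2)
def tri(p1,P1,p2,P2):
    o1,d1=rays([p1],P1);o2,d2=rays([p2],P2);d1=d1[0];d2=d2[0]
    A=np.c_[d1,-d2]; s=np.linalg.lstsq(A,o2-o1,rcond=None)[0]
    a=o1+s[0]*d1;b=o2+s[1]*d2
    return (a+b)/2,np.linalg.norm(a-b)
E
python3 - <<'E'
from h import *
print(st())
for n in('side','top','wrist'):
    im,d,P=grab(n,n+'0'); print(n,P['mtx'],P['k1'],-np.array(P['R']).T@np.array(P['t']),(d>0).mean())
E
```

```text
total 12
drwxr-xr-x  3 agent agent 4096 Dec  6 07:22 .
drwxr-xr-x 23 root  root  4096 Dec  6 07:22 ..
drwxr-xr-x  2 agent agent 4096 Dec  6 07:22 pics
{'clock': 0.0, 'joints': array([ 1.59562519e+00,  3.85561091e-01,  6.59728157e-03, -4.71913060e-04,
       -1.19399811e+00, -2.58576761e-01]), 'joint_vel': array([-0.00058947,  0.0002664 ,  0.00038558, -0.00074346, -0.00262718,
       -0.00086106]), 'joint_efforts': array([ 4.65431967e-04, -3.92290735e+01,  1.88402277e+01,  4.18621972e+00,
       -4.63305201e-03,  7.24967009e-06]), 'position': array([144.70054689, 607.80237147, 403.61127422]), 'ee_rot': array([ 9.93167249e-01, -1.16694448e-01, -6.41891843e-05,  1.10291487e-03]), 'contact_force': array([ 0.01781973, -0.12844288,  0.08602384]), 'wrist_torque': array([-4.31917544e-02, -2.40026338e-02,  1.80817675e-05]), 'gripper_width': 84.98688763760121}
side [[381.68607281   0.         281.57165153]
 [  0.         381.68607281 207.24772635]
 [  0.           0.           1.        ]] 0.0060365071126941144 [ 390.07359416 -515.66103809  579.71392787] 0.9963052721088436
top [[402.9417615    0.         275.64848245]
 [  0.         402.9417615  208.29246585]
 [  0.           0.           1.        ]] 0.0282260529787778 [558.97180807  -8.62792591 971.60271766] 0.9959608843537415
wrist [[322.97568379   0.         279.0603463 ]
 [  0.         322.97568379 211.84508312]
 [  0.           0.           1.        ]] -0.0013176024435713877 [225.48313733 589.3493311  373.15908884] 0.9960416666666667
```

View pics/top0.png

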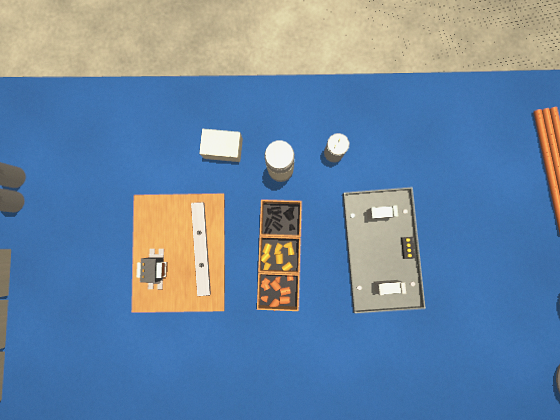

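View pics/side0.png

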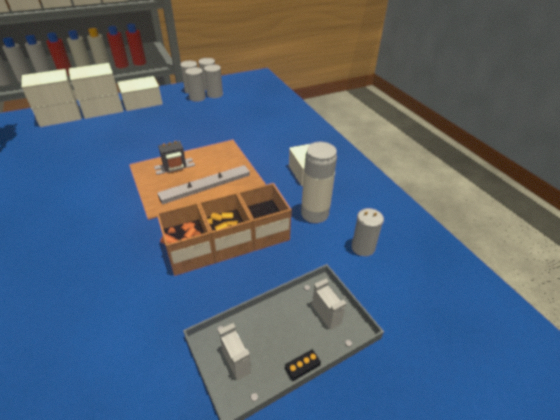

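View pics/wrist0.png

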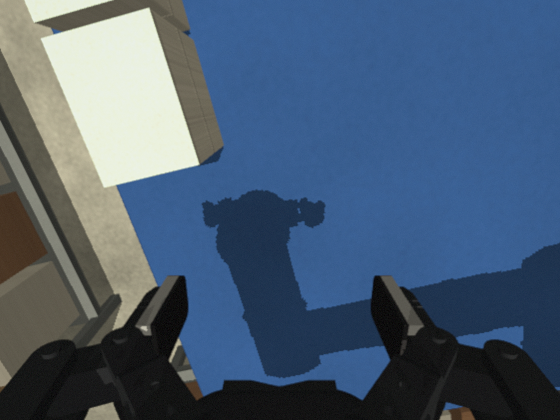

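Top view: the wood-coloured sheet is at left (+y), with the transformer at (152,270) and the bar from (198,204) to (204,296). The bins run from (280,200) to (280,310). The panel is at right, with saddles at (383,212) and (390,288). I'll measure these now.

```bash
python3 - <<'E'
from h import *
im,d,P=load('top0'); X=cloud(d,P)
a=cv2.resize(im[185:320,125:235],None,fx=5,fy=4.4,interpolation=cv2.INTER_CUBIC)
cv2.imwrite('pics/t_crop.png',a)
b=cv2.resize(im[180:320,335:435],None,fx=5,fy=4.2,interpolation=cv2.INTER_CUBIC)
cv2.imwrite('pics/t_crop2.png',b)
for n,p in dict(table=(100,350),card=(175,300),bar=(201,250),barend=(199,215),tr=(150,270),trw=(163,270),foot1=(158,253),binrim=(279,237),sad1=(378,212),sad2=(385,288),tray=(370,250)).items():
    print(n,X[p[1],p[0]].round(1))
im2,d2,P2=load('side0')
c=cv2.resize(im2[130:270,120:300],None,fx=4.3,fy=4.2,interpolation=cv2.INTER_CUBIC); cv2.imwrite('pics/s_crop.png',c)
c=cv2.resize(im2[260:415,180:390],None,fx=3.8,fy=3.8,interpolation=cv2.INTER_CUBIC); cv2.imwrite('pics/s_crop2.png',c)
X2=cloud(d2,P2)
for n,p in dict(table=(100,300),bar=(203,185),tr=(172,147),tray=(280,330)).items(): print(n,X2[p[1],p[0]].round(1))
E
```

```text
table [304.3 434.1   1.2]
card [420.5 258.    6.1]
bar [538.5 195.4  18.1]
barend [621.3 201.1  19.4]
tr [495.3 298.5  68. ]
trw [492.9 279.8  33.7]
foot1 [531.3 301.1   6.8]
binrim [568.1   9.5  86.1]
sad1 [ 624.4 -213.5   56.6]
sad2 [ 455.2 -225.1   56. ]
tray [ 538.  -204.     6.2]
table [ 2.814e+02 -2.930e+01  2.000e-01]
bar [536.5 185.4  18.9]
tr [500.4 303.2  62.6]
tray [ 542.6 -219.1    5.5]
```

View pics/t_crop.png

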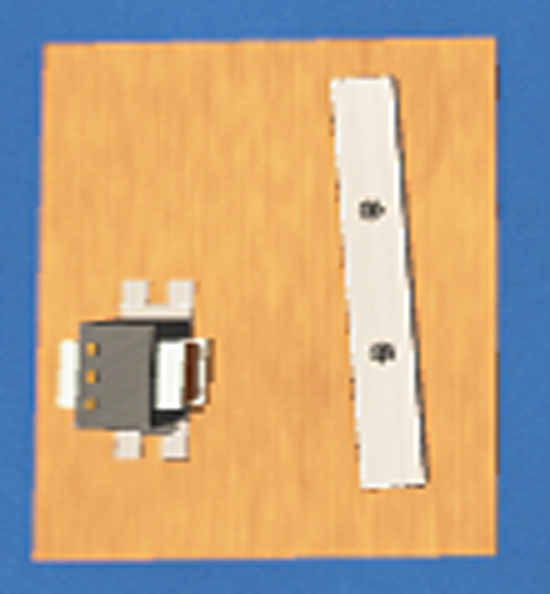

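View pics/t_crop2.png

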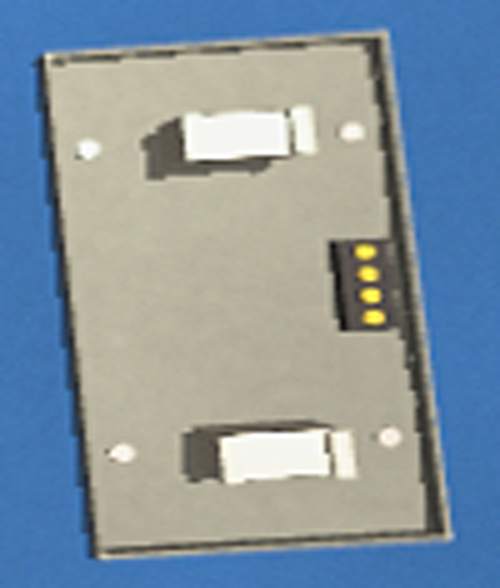

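View pics/s_crop.png

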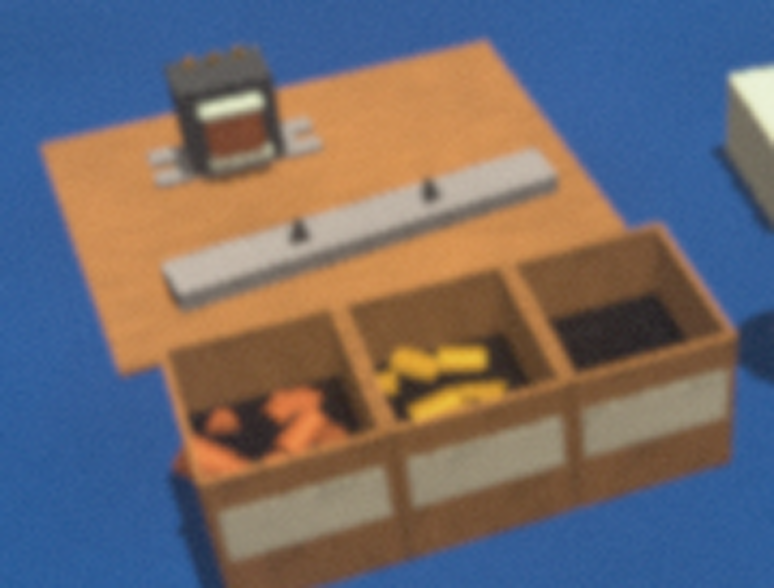

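View pics/s_crop2.png

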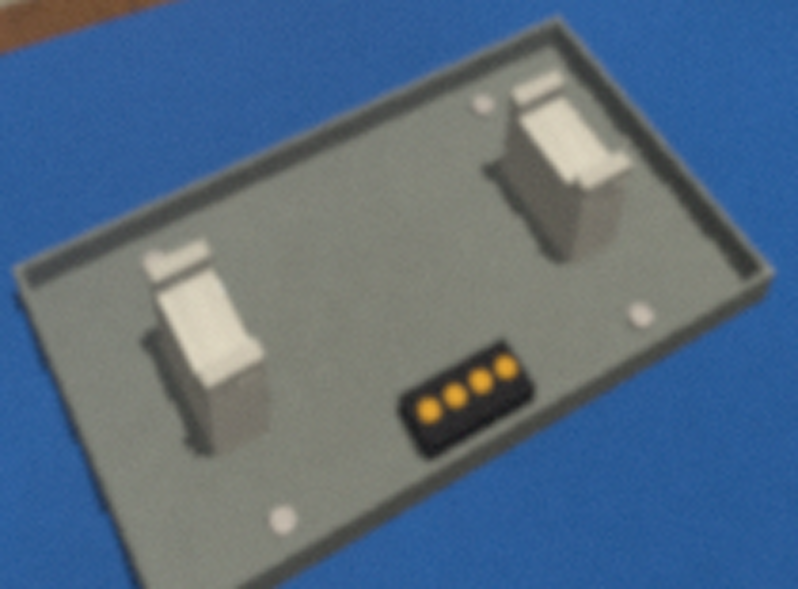

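```bash
cat >> h.py <<'E'
from scipy.spatial.transform import Rotation as Ro
def plan(pos,yaw_deg=None):
    """delta from current TCP to world TCP pos; yaw = world angle of tool x (tool down)"""
    s=st(); R=Ro.from_quat(s['ee_rot']).as_matrix(); y0=np.degrees(np.arctan2(R[1,0],R[0,0]))
    dl=R.T@(np.array(pos)-s['position'])
    sp=0 if yaw_deg is None else -((yaw_deg-y0+180)%360-180)
    print('now',s['position'].round(1),'yaw %.2f'%y0,'tilt %.2f'%np.degrees(np.arccos(-R[2,2])),'t %.2f'%s['clock'],'F',s['contact_force'].round(1),'w %.1f'%s['gripper_width'],'| delta',dl.round(1),'spin %.2f'%sp)
E
python3 - <<'E'
from h import *
im,d,P=load('wrist0'); print(np.array(P['R']).round(3))
plan([408,248,404],0)
# top-face contours in the top view, via depth-derived heights + brightness
im,d,P=load('top0'); X=cloud(d,P)
def region(x0,x1,y0,y1,z0,z1,z):
    m=(X[...,0]>x0)&(X[...,0]<x1)&(X[...,1]>y0)&(X[...,1]<y1)&(X[...,2]>z0)&(X[...,2]<z1)
    v,u=np.nonzero(m); W=onplane(np.c_[u,v],P,z); r=cv2.minAreaRect(W[:,:2].astype(np.float32)); return m.sum(),[np.round(k,1) for k in r]
print('bar',region(400,680,140,250,12,40,18))
print('tr',region(440,560,250,350,55,75,60))
print('sad',region(580,680,-290,-150,45,75,55),region(410,500,-290,-150,45,75,55))
print('bins',region(380,690,-80,100,70,100,85))
print('can',region(600,760,-40,100,140,200,170),'cap',region(640,760,-160,-60,80,110,96),'carton',region(600,760,80,220,45,65,55))
E
```

```text
[[-0.231 -0.973  0.001]
 [-0.921  0.219  0.323]
 [-0.314  0.074 -0.946]]
now [144.7 607.9 403.9] yaw -13.40 tilt 0.10 t 0.15 F [-0.3 -0.  -0.2] w 85.3 | delta [339.5 289.    0.4] spin -13.40
bar (np.int64(1220), [array([542.4, 197.5]), array([219.9,  31.5]), np.float64(4.6)])
tr (np.int64(435), [array([494.9, 302.4]), array([52.5, 53.6]), np.float64(89.9)])
sad (np.int64(294), [array([ 624.5, -225.1]), array([25.1, 60. ]), np.float64(3.2)]) (np.int64(328), [array([ 456., -238.]), array([26. , 63.3]), np.float64(3.0)])
bins (np.int64(810), [array([530.2,   9.7]), array([ 90.1, 238.8]), np.float64(88.0)])
can (np.int64(725), [array([728.2,   8.5]), array([58.5, 61.3]), np.float64(89.5)]) cap (np.int64(74), [array([ 752.7, -119.4]), array([37.1, 11.1]), np.float64(89.5)]) carton (np.int64(84), [array([755.7, 145.2]), array([76.7,  9.4]), np.float64(89.6)])
```

```bash
python3 - <<'E'
from h import *
plan([500,248,404],0)
E
python3 -m jog '[[[60,40,0,-4],[110,75,0,-8],[160,110,0,-13.4],[210,140,0,-13.4],[250,165,0,-13.4]]]' -
python3 - <<'E'
from h import *
plan([500,248,404],0)
E
```

```text
now [144.7 607.9 403.9] yaw -13.40 tilt 0.10 t 0.15 F [-0.3 -0.  -0.2] w 85.3 | delta [4.290e+02 2.677e+02 4.000e-01] spin -13.40
clock: 0.78
position: [350.8, 387.4, 404.2]
ee_rot: [1.0, -0.0, -0.0, 0.001]
contact_force: [0.3, 0.6, 0.1]
gripper_width: 85.3
now [350.8 387.4 404.2] yaw -0.04 tilt 0.11 t 0.78 F [0.3 0.6 0.1] w 85.3 | delta [149.3 139.3   0.4] spin -0.04
```

```bash
python3 -m jog '[[[45,40,0,0],[85,80,0,0],[120,115,0,0],[149,139,0,0],[149,139,0,0]]]' -
python3 - <<'E'
from h import *
plan([500,248,404],0)
im,d,P=grab('wrist','w1')
E
```

```text
clock: 1.4
position: [501.0, 246.7, 403.7]
ee_rot: [1.0, -0.002, -0.001, 0.001]
contact_force: [0.2, 0.2, -0.1]
gripper_width: 85.4
now [501.  246.7 403.7] yaw -0.27 tilt 0.16 t 1.40 F [ 0.2  0.2 -0.1] w 85.4 | delta [-1.  -1.3 -0.3] spin -0.27
```

View pics/w1.png

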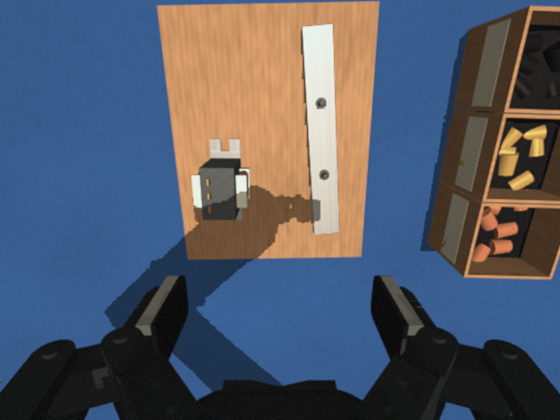

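Wrist view: the bar runs from (318,25) to (326,234) with studs at (321,103) and (324,174). The core top of the transformer is at (220,190). I'll measure both from the wrist and top views.

```bash
python3 - <<'E'
from h import *
for tag in('w1','top0'):
    im,d,P=load(tag); X=cloud(d,P)
    def region(x0,x1,y0,y1,z0,z1,z):
        m=(X[...,0]>x0)&(X[...,0]<x1)&(X[...,1]>y0)&(X[...,1]<y1)&(X[...,2]>z0)&(X[...,2]<z1)
        v,u=np.nonzero(m); W=onplane(np.c_[u,v],P,z); r=cv2.minAreaRect(W[:,:2].astype(np.float32)); return m.sum(),[np.round(k,2) for k in r],'zmed',np.median(X[m][:,2]).round(1)
    print(tag,'bar',region(400,680,140,250,13,24,18))
    print('tr top',region(440,560,250,350,58,75,64),'card',np.nanmedian(X[(X[...,0]>560)&(X[...,0]<600)&(X[...,1]>250)&(X[...,1]<300)][:,2]))
# studs: dark blobs on the bar
c={}
for tag,box in(('w1',[(310,92,332,114),(313,163,335,185)]),('top0',[(194,226,204,238),(196,259,208,271)])):
    im,d,P=load(tag); g=im.max(2).astype(int); c[tag]=[]
    for x0,y0,x1,y1 in box:
        s=g[y0:y1,x0:x1]; m=s<110; w=(110-s)*m; v,u=np.nonzero(m); ww=w[v,u]
        c[tag].append((x0+(u*ww).sum()/ww.sum(),y0+(v*ww).sum()/ww.sum()))
        print(tag,m.sum(),np.round(c[tag][-1],1),onplane([c[tag][-1]],P,26).round(1))
_,_,Pw=load('w1');_,_,Pt=load('top0')
for a,b in zip(c['w1'],c['top0']): print(tri(a,Pw,b,Pt))
E
```

```text
w1 bar (np.int64(5848), [array([545.3 , 199.96]), array([219.5 ,  30.36]), np.float64(4.83)], 'zmed', np.float64(18.0))
tr top (np.int64(1877), [array([497.99, 307.08]), array([34.64, 54.66]), np.float64(89.32)], 'zmed', np.float64(64.1)) card 4.15153426218609
top0 bar (np.int64(1195), [array([542.39, 197.49]), array([219.88,  30.99]), np.float64(4.76)], 'zmed', np.float64(19.0))
tr top (np.int64(392), [array([495.16, 306.87]), array([40.68, 53.34]), np.float64(89.9)], 'zmed', np.float64(65.1)) card 5.037860285615011
w1 43 [319.5 103.5] [[581.7 205.3  26. ]]
w1 56 [323.2 174.6] [[508.  198.5  26. ]]
top0 4 [199.  232.2] [[580.2 199.2  26. ]]
top0 5 [201.4 264.9] [[503.9 192.3  26. ]]
(array([581.09869676, 203.15020283,   7.79283985]), np.float64(0.9134058845399928))
(array([503.32758229, 196.08357854,   6.97235569]), np.float64(1.1053103460259912))
```

```bash
python3 -m jog '[[[0,60,0,0],[0,120,0,0],[0,180,0,0],[0,240,0,0],[0,290,0,0]]]' -
python3 -m jog '[[[0,60,0,0],[0,115,0,0],[0,160,0,0],[0,192,0,0],[0,192,0,0]]]' -
python3 - <<'E'
from h import *
plan([500,-235,404],0)
im,d,P=grab('wrist','w2')
E
```

```text
clock: 2.08
position: [498.5, -43.3, 404.6]
ee_rot: [1.0, -0.001, -0.001, 0.001]
contact_force: [1.2, 0.7, 0.9]
gripper_width: 85.5
clock: 2.7
position: [498.1, -235.8, 404.6]
ee_rot: [1.0, -0.002, -0.001, 0.001]
contact_force: [-0.2, -0.4, 0.3]
gripper_width: 85.0
now [ 498.1 -235.8  404.6] yaw -0.20 tilt 0.14 t 2.70 F [-0.2 -0.4  0.3] w 85.0 | delta [ 1.9 -0.8  0.6] spin -0.20
```

View pics/w2.png

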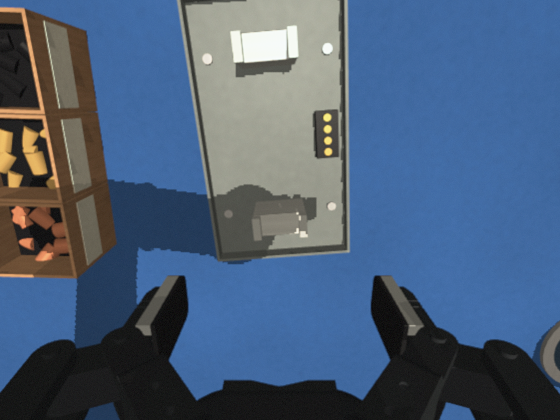

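Wrist view: saddles at (265,45) and (282,219), each with a lug at both ends.

```bash
python3 - <<'E'
from h import *
for tag in('w2','top0'):
    im,d,P=load(tag); X=cloud(d,P)
    cs=[]
    for x0,x1 in((590,670),(420,500)):
        b=(X[...,0]>x0)&(X[...,0]<x1)&(X[...,1]>-300)&(X[...,1]<-150)
        m=b&(X[...,2]>50)&(X[...,2]<72)
        flat=b&(X[...,2]>50)&(X[...,2]<60); lug=b&(X[...,2]>61)&(X[...,2]<72)
        def rect(m,z):
            v,u=np.nonzero(m); W=onplane(np.c_[u,v],P,z); return cv2.minAreaRect(W[:,:2].astype(np.float32))
        n,lab,stt,cc=cv2.connectedComponentsWithStats(lug.astype(np.uint8))
        L=[]
        for i in range(1,n):
            if stt[i,4]>15: L.append(rect(lab==i,65))
        print(tag,'zflat',np.median(X[flat][:,2]).round(1),'zlug',np.median(X[lug][:,2]).round(1),'flat rect',[np.round(k,1) for k in rect(flat,55)])
        for r in L: print('   lug',[np.round(k,1) for k in r])
        if len(L)==2: cs.append((np.array(L[0][0])+L[1][0])/2)
    if len(cs)==2: print(tag,'seat',(cs[0]+cs[1])/2,'sep',np.linalg.norm(cs[0]-cs[1]),'yaw',np.degrees(np.arctan2(*(cs[0]-cs[1])[::-1])))
    # tray outer rim
    m=(X[...,2]>17)&(X[...,2]<27)&(X[...,0]>350)&(X[...,0]<720)&(X[...,1]<-110)&(X[...,1]>-350)
    v,u=np.nonzero(m); W=onplane(np.c_[u,v],P,22); print('rim',[np.round(k,2) for k in cv2.minAreaRect(W[:,:2].astype(np.float32))])
E
```

```text
w2 zflat 55.1 zlug 65.0 flat rect [array([ 627.6, -223.9]), array([24.8, 54.2]), np.float64(4.2)]
   lug [array([ 629.3, -247.4]), array([24.5,  8.1]), np.float64(4.4)]
   lug [array([ 625.9, -199.8]), array([24.1,  8.3]), np.float64(4.2)]
w2 zflat 55.0 zlug 65.0 flat rect [array([ 459.4, -236.4]), array([25.4, 55.7]), np.float64(4.3)]
   lug [array([ 460.9, -260.1]), array([25.5,  8.1]), np.float64(4.1)]
   lug [array([ 457.4, -212.5]), array([24.8,  8.4]), np.float64(4.2)]
w2 seat [ 543.39763641 -229.98364258] sep 168.94827890062007 yaw 4.315614714284428
rim [array([ 540.32, -230.12]), array([274.56, 160.14]), np.float64(4.3)]
top0 zflat 55.9 zlug 65.3 flat rect [array([ 624.4, -220.5]), array([24.1, 49.9]), np.float64(4.3)]
   lug [array([ 623.8, -200.5]), array([ 8.9, 22.4]), np.float64(89.8)]
   lug [array([ 625.9, -247. ]), array([ 8.8, 22.5]), np.float64(88.6)]
top0 zflat 56.5 zlug 66.4 flat rect [array([ 456.3, -234. ]), array([24.1, 52.5]), np.float64(0.3)]
   lug [array([ 457.5, -262. ]), array([ 8.7, 24. ]), np.float64(88.3)]
   lug [array([ 454., -212.]), array([ 8.7, 21.8]), np.float64(88.6)]
top0 seat [ 540.33625031 -230.38812256] sep 169.63703808048305 yaw 4.484398677929937
rim [array([ 540.25, -231.3 ]), array([279.42, 162.79]), np.float64(4.17)]
```

```bash
python3 -m jog '[[[10,-60,0,0],[20,-120,0,-2],[30,-180,0,-4],[40,-240,0,-5],[45,-300,0,-5]]]' 85
python3 - <<'E'
from h import *
plan([544.5,199.5,290],4.7)
E
```

```text
clock: 3.38
position: [543.0, 68.8, 404.5]
ee_rot: [0.999, 0.044, -0.001, 0.001]
contact_force: [0.5, -0.3, 0.2]
gripper_width: 85.0
now [543.   68.8 404.5] yaw 5.04 tilt 0.09 t 3.38 F [ 0.5 -0.3  0.2] w 85.0 | delta [  13.2 -130.2  114.3] spin 0.34
```

```bash
python3 -m jog '[[[5,-60,0,0.3],[10,-110,30,0.3],[13,-130,80,0.3],[13,-130,114,0.3],[13,-130,114,0.3]]]' 85
python3 - <<'E'
from h import *
plan([544.5,199.5,179],4.7)
im,d,P=grab('wrist','w3'); X=cloud(d,P)
m=(X[...,0]>400)&(X[...,0]<680)&(X[...,1]>140)&(X[...,1]<250)&(X[...,2]>13)&(X[...,2]<22)
v,u=np.nonzero(m); W=onplane(np.c_[u,v],P,18); print([np.round(k,1) for k in cv2.minAreaRect(W[:,:2].astype(np.float32))])
E
```

```text
clock: 4.0
position: [542.5, 200.6, 287.8]
ee_rot: [0.999, 0.043, -0.004, 0.002]
contact_force: [0.9, 0.1, 1.5]
gripper_width: 85.1
now [542.5 200.6 287.8] yaw 4.89 tilt 0.48 t 4.00 F [0.9 0.1 1.5] w 85.1 | delta [  2.7   0.9 108.7] spin 0.19
[array([545.7, 199.7]), array([218.8,  29.9]), np.float64(4.8)]
```

View pics/w3.png

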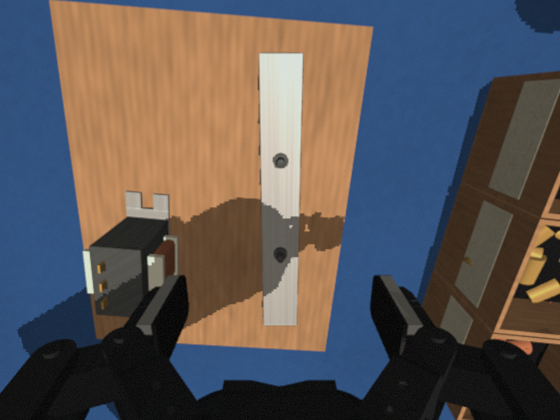

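```bash
python3 -m jog '[[[3,0.9,40,0.1],[3.5,0.9,75,0.1],[3.5,0.9,100,0.1],[3.5,0.9,107,0.1],[3.5,0.9,108,0.1]]]' 85
python3 - <<'E'
from h import *
plan([545.5,199.7,179],4.8)
E
```

```text
clock: 4.68
position: [547.5, 200.2, 183.7]
ee_rot: [0.999, 0.042, -0.0, 0.001]
contact_force: [-0.0, 0.6, 0.8]
gripper_width: 85.1
now [547.5 200.2 183.7] yaw 4.82 tilt 0.06 t 4.67 F [-0.   0.6  0.8] w 85.1 | delta [-2.   0.3  4.7] spin 0.02
```

```bash
python3 -m jog '[[[-2,0.3,4,0],[-2,0.3,4.5,0],[-2,0.3,4.5,0],[-2,0.3,4.5,0],[-2,0.3,4.5,0]]]' 55
python3 -m jog '[[[0,0,0,0],[0,0,0,0],[0,0,0,0],[0,0,0,0],[0,0,0,0]]]' 20
python3 -m jog '[[[0,0,0,0],[0,0,0,0],[0,0,0,0],[0,0,0,0],[0,0,0,0]]]' 0
python3 - <<'E'
from h import *
plan([545.5,199.7,179],4.8)
E
```

```text
clock: 5.3
position: [545.6, 199.8, 179.3]
ee_rot: [0.999, 0.042, 0.0, 0.001]
contact_force: [-0.1, 0.3, 0.0]
gripper_width: 54.5
clock: 5.92
position: [545.6, 199.7, 179.6]
ee_rot: [0.999, 0.042, 0.0, 0.001]
contact_force: [-1.0, -1.0, 6.4]
gripper_width: 28.2
clock: 6.55
position: [545.6, 199.7, 179.7]
ee_rot: [0.999, 0.042, 0.0, 0.001]
contact_force: [-0.7, -0.8, 4.4]
gripper_width: 28.3
now [545.6 199.7 179.7] yaw 4.83 tilt 0.07 t 6.55 F [-0.7 -0.8  4.4] w 28.3 | delta [-0.1 -0.   0.7] spin 0.03
```

```bash
python3 -m jog '[[[0,0,-5,0],[0,0,-15,0],[0,0,-30,0],[0,0,-50,0],[0,0,-70,0]]]' 0
python3 - <<'E'
from h import *
plan([543.5,-230,250],4.3)
im,d,P=grab('wrist','w4'); X=cloud(d,P)
im,d,P=grab('side','s4')
E
```

```text
clock: 7.18
position: [545.5, 199.8, 251.0]
ee_rot: [0.999, 0.042, 0.0, 0.0]
contact_force: [0.1, -0.7, -3.1]
gripper_width: 28.5
now [545.5 199.8 251. ] yaw 4.83 tilt 0.06 t 7.17 F [ 0.1 -0.7 -3.1] w 28.5 | delta [-38.2 428.1   1.3] spin 0.53
```

View pics/w4.png

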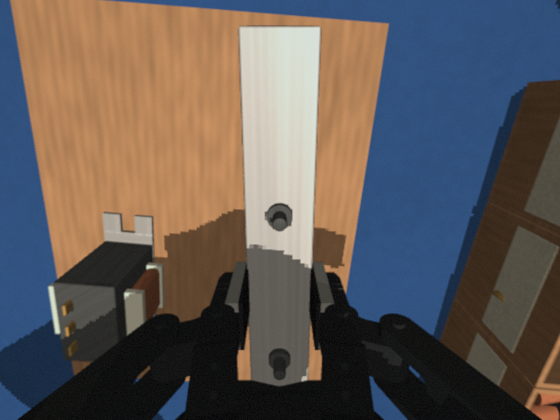

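View pics/s4.png

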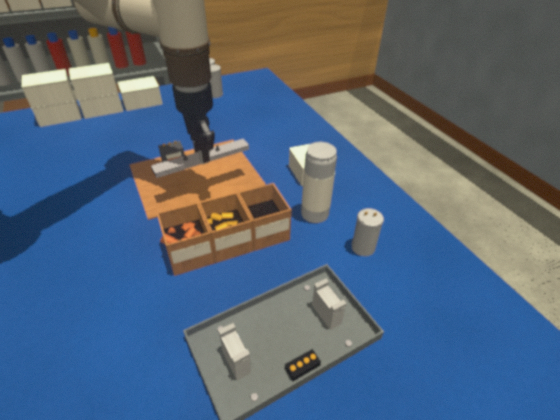

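The bar is held between the studs, which show at (280,215) and (280,357), and is roughly level. I'll measure it in the hand.

```bash
cat > inhand.py <<'E'
from h import *
import sys
tag=sys.argv[1]; pos=np.array(eval(sys.argv[2])); yaw=np.radians(float(sys.argv[3]))
im,d,P=load(tag); X=cloud(d,P)
Q=X-pos; t=np.stack([Q[...,0]*np.cos(yaw)+Q[...,1]*np.sin(yaw),-Q[...,0]*np.sin(yaw)+Q[...,1]*np.cos(yaw),Q[...,2]],-1)
m=(abs(t[...,1])<22)&(t[...,0]>20)&(t[...,0]<140)&(t[...,2]<-140)&(t[...,2]>-185)
A=t[m]; 
f=np.abs(A[:,0]-38)>10
c=np.linalg.lstsq(np.c_[A[f][:,:2],np.ones(f.sum())],A[f][:,2],rcond=None)[0]
print('n',m.sum(),'slope x,y',c[:2].round(4),'top z rel TCP at centre',c[2].round(1),'far end x',np.percentile(A[:,0],99.5).round(1),'y range',np.percentile(A[:,1],[1,99]).round(1))
E
python3 inhand.py w4 [545.5,199.8,251] 4.83
```

```text
n 16912 slope x,y [0.0007 0.0026] top z rel TCP at centre -161.5 far end x 109.1 y range [-14.   15.2]
```

```bash
python3 -m jog '[[[0,0,-40,0],[0,15,-75,0],[-3,50,-80,0],[-8,100,-80,0],[-12,150,-80,0]]]' 0
python3 -m jog '[[[-5,55,0,0],[-10,110,0,0.3],[-15,165,0,0.5],[-20,215,0,0.5],[-23,255,0,0.5]]]' 0
python3 - <<'E'
from h import *
plan([544.4,-230,250],4.3)
E
```

```text
clock: 7.9
position: [546.0, 48.4, 332.2]
ee_rot: [0.999, 0.043, 0.003, -0.001]
contact_force: [0.5, -0.4, -3.3]
gripper_width: 28.1
clock: 8.52
position: [544.2, -209.5, 330.8]
ee_rot: [0.999, 0.038, 0.002, -0.001]
contact_force: [1.3, 0.9, -3.8]
gripper_width: 28.5
now [ 544.2 -209.5  330.8] yaw 4.32 tilt 0.30 t 8.53 F [ 1.3  0.9 -3.8] w 28.5 | delta [-1.7 20.7 80.8] spin 0.02
```

```bash
python3 -m jog '[[[-1,12,15,0],[-1.6,20.5,40,0],[-1.6,20.5,65,0],[-1.6,20.5,80,0],[-1.6,20.5,80,0]]]' 0
python3 - <<'E'
from h import *
plan([544.4,-230,231],4.3)
im,d,P=grab('wrist','w5')
E
```

```text
clock: 9.15
position: [544.0, -229.3, 249.1]
ee_rot: [0.999, 0.038, 0.0, -0.002]
contact_force: [0.5, 0.4, -3.8]
gripper_width: 28.5
now [ 544.  -229.3  249.1] yaw 4.35 tilt 0.22 t 9.15 F [ 0.5  0.4 -3.8] w 28.5 | delta [ 0.3  0.8 18.1] spin 0.05
```

View pics/w5.png

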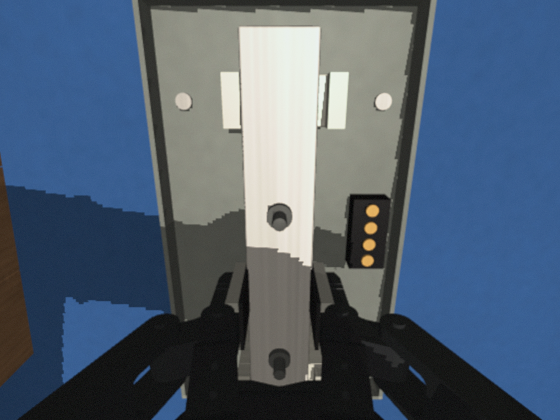

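```bash
python3 - <<'E'
from h import *
im,d,P=load('w5'); X=cloud(d,P)
m=(X[...,2]>62.5)&(X[...,2]<67.5)&(X[...,0]>600)&(X[...,0]<660)&(abs(X[...,1]+224)<45)
n,lab,stt,cc=cv2.connectedComponentsWithStats(m.astype(np.uint8))
for i in range(1,n):
    if stt[i,4]>30:
        v,u=np.nonzero(lab==i);W=onplane(np.c_[u,v],P,65)[:,:2]
        print(stt[i],[np.round(k,1) for k in cv2.minAreaRect(W.astype(np.float32))])
E
python3 inhand.py w5 [544.0,-229.3,249.1] 4.35
```

```text
[ 221   72   21   56 1028] [array([ 625.9, -199.7]), array([23.4,  8.4]), np.float64(4.3)]
[ 327   72   22   57 1057] [array([ 629.3, -247.2]), array([23.8,  8.5]), np.float64(4.4)]
n 17432 slope x,y [-0.0104 -0.0306] top z rel TCP at centre -161.3 far end x 109.2 y range [-20.5  20.5]
```

```bash
python3 -m jog '[[[0.3,1,5,0],[0.3,1,10,0],[0.3,1,14,0],[0.3,1,17,0],[0.3,1,18,0]]]' 0
python3 - <<'E'
from h import *
plan([544,-230.3,230.5],4.3)
im,d,P=grab('side','s6'); cv2.imwrite('pics/s6c.png',cv2.resize(im[230:400,180:390],None,fx=3.5,fy=3.5,interpolation=cv2.INTER_CUBIC))
E
```

```text
clock: 9.82
position: [545.0, -230.4, 232.2]
ee_rot: [0.999, 0.038, 0.002, -0.002]
contact_force: [0.3, 0.2, -2.8]
gripper_width: 28.1
now [ 545.  -230.4  232.2] yaw 4.36 tilt 0.25 t 9.82 F [ 0.3  0.2 -2.8] w 28.1 | delta [-1.  -0.1  1.7] spin 0.06
```

View pics/s6c.png

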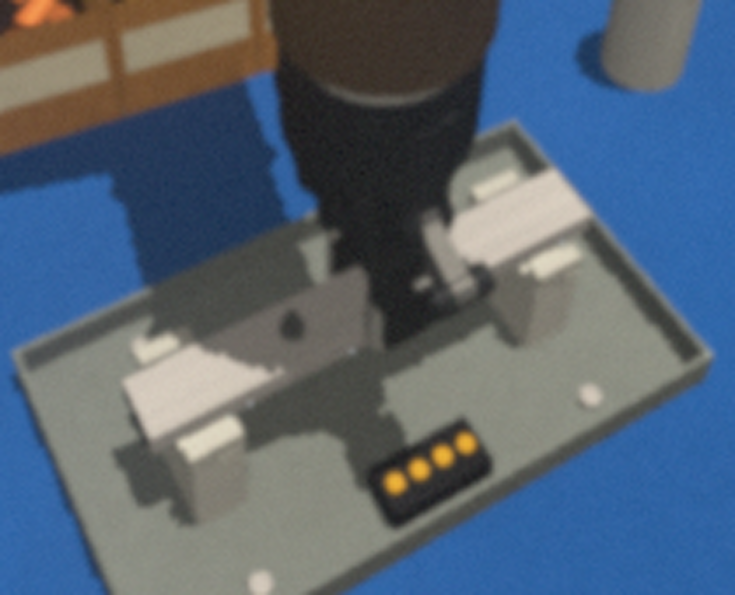

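The bar sits between the lugs on both saddles. I'll lower the last 1–2 mm and release.

```bash
python3 -m jog '[[[-0.8,0,1,0],[-0.8,0,1.5,0],[-0.8,0,1.8,0],[-0.8,0,1.8,0],[-0.8,0,1.8,0]]]' 0
python3 -m jog '[[[0,0,0,0],[0,0,0,0],[0,0,0,0],[0,0,0,0],[0,0,0,0]]]' 45
python3 - <<'E'
from h import *
plan([544,-230.3,300],4.3)
E
```

```text
clock: 10.5
position: [544.2, -230.4, 230.7]
ee_rot: [0.999, 0.038, 0.002, -0.001]
contact_force: [-1.3, 0.3, -0.5]
gripper_width: 28.4
clock: 11.12
position: [544.2, -230.4, 230.8]
ee_rot: [0.999, 0.038, 0.002, -0.001]
contact_force: [0.0, -0.1, -0.4]
gripper_width: 44.7
now [ 544.2 -230.4  230.8] yaw 4.37 tilt 0.25 t 11.12 F [ 0.  -0.1 -0.4] w 44.7 | delta [  0.   -0.3 -69.2] spin 0.07
```

```bash
python3 -m jog '[[[0,0,-15,0],[0,0,-50,0],[-10,0,-100,0],[-30,0,-150,0],[-45,0,-174,0]]]' 45
python3 -m jog '[[[0,0,0,0],[0,0,0,0],[0,0,0,0],[0,0,0,0],[0,0,0,0]]]' 85
python3 - <<'E'
from h import *
plan([500,-230,404],4.3)
im,d,P=grab('wrist','w7'); X=cloud(d,P)
m=(X[...,2]>66.5)&(X[...,2]<72)&(X[...,0]>400)&(X[...,0]<680)&(X[...,1]>-290)&(X[...,1]<-170)
n,lab,stt,cc=cv2.connectedComponentsWithStats(m.astype(np.uint8)); i=1+np.argmax(stt[1:,4])
v,u=np.nonzero(lab==i);W=onplane(np.c_[u,v],P,69)[:,:2]
print([np.round(k,2) for k in cv2.minAreaRect(W.astype(np.float32))],np.median(X[lab==i][:,2]))
for x0,x1 in((590,670),(420,500)):
    lug=(X[...,2]>61.5)&(X[...,2]<66.4)&(X[...,0]>x0)&(X[...,0]<x1)&(X[...,1]>-290)&(X[...,1]<-170)
    n,lab,stt,cc=cv2.connectedComponentsWithStats(lug.astype(np.uint8))
    for i in range(1,n):
        if stt[i,4]>60:
            v,u=np.nonzero(lab==i);W=onplane(np.c_[u,v],P,65)[:,:2];print('lug',[np.round(k,1) for k in cv2.minAreaRect(W.astype(np.float32))])
# stud tips from depth
m=(X[...,2]>75)&(X[...,2]<90)&(X[...,0]>440)&(X[...,0]<640)&(X[...,1]>-290)&(X[...,1]<-170)
n,lab,stt,cc=cv2.connectedComponentsWithStats(m.astype(np.uint8))
for i in range(1,n): print('stud',stt[i],np.median(X[lab==i],axis=0).round(1),X[lab==i][:,2].max().round(1))
E
```

```text
clock: 11.75
position: [498.2, -234.5, 409.3]
ee_rot: [0.999, 0.038, 0.005, -0.0]
contact_force: [0.3, 0.5, -0.0]
gripper_width: 45.2
clock: 12.38
position: [498.5, -234.5, 408.4]
ee_rot: [0.999, 0.038, 0.004, -0.001]
contact_force: [-0.1, -0.9, -0.2]
gripper_width: 84.8
now [ 498.5 -234.5  408.4] yaw 4.40 tilt 0.47 t 12.38 F [-0.1 -0.9 -0.2] w 84.8 | delta [ 1.8 -4.4  4.4] spin 0.10
[array([ 544.56, -229.13]), array([218.44,  29.91]), np.float64(4.35)] 69.09948543510868
lug [array([ 625.7, -199.9]), array([23.9,  8. ]), np.float64(3.2)]
lug [array([ 629.3, -247.2]), array([23.9,  8. ]), np.float64(5.7)]
lug [array([ 456.9, -212.5]), array([24.6,  8.3]), np.float64(4.5)]
lug [array([ 460.7, -260.2]), array([24.8,  8. ]), np.float64(2.5)]
stud [276 101   7   7  39] [ 582.  -226.4   80.8] 82.3
stud [276 184   6   8  36] [ 506.9 -232.    81.1] 82.1
```

View pics/w7.png

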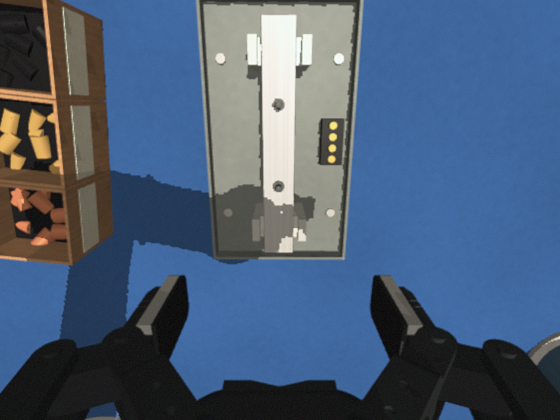

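```bash
python3 - <<'E'
from h import *
print(st()['joints'].round(3)); plan([500,250,404],89.3); plan([500,250,404],-90.7)
E
```

```text
[-0.146  0.254 -0.171 -0.003 -1.137  1.795]
now [ 498.4 -234.5  408.6] yaw 4.39 tilt 0.49 t 12.43 F [-0.3  0.3  0.5] w 85.1 | delta [  38.7 -483.     5.3] spin -84.91
now [ 498.4 -234.5  408.6] yaw 4.39 tilt 0.49 t 12.43 F [-0.3  0.3  0.5] w 85.1 | delta [  38.7 -483.     5.3] spin 95.09
```

```bash
python3 -m jog '[[[5,-60,0,10],[10,-120,0,20],[15,-180,0,30],[20,-240,0,40],[24,-300,0,50]]]' 85
python3 - <<'E'
from h import *
plan([498,307,360],-90.7)
E
```

```text
clock: 13.05
position: [499.9, 43.3, 409.1]
ee_rot: [0.931, -0.365, 0.004, -0.002]
contact_force: [0.9, -0.3, -0.0]
gripper_width: 85.0
now [499.9  43.3 409.1] yaw -42.82 tilt 0.51 t 13.05 F [ 0.9 -0.3 -0. ] w 85.0 | delta [-180.9 -191.8   49.4] spin 47.88
```

```bash
python3 -m jog '[[[-40,-42,0,10],[-80,-84,0,20],[-120,-126,0,30],[-155,-165,20,40],[-181,-192,49,47.9]]]' 85
python3 -m jog '[[[0,0,0,0],[0,0,0,0],[0,0,0,0],[0,0,0,0],[0,0,0,0]]]' 85
python3 - <<'E'
from h import *
plan([498,307,360],-90.7)
im,d,P=grab('wrist','w8'); X=cloud(d,P)
m=(X[...,2]>58)&(X[...,2]<75)&(X[...,0]>440)&(X[...,0]<560)&(X[...,1]>250)&(X[...,1]<360)
v,u=np.nonzero(m);print(np.median(X[m][:,2]));W=onplane(np.c_[u,v],P,64)[:,:2]
print([np.round(k,2) for k in cv2.minAreaRect(W.astype(np.float32))])
E
```

```text
clock: 13.68
position: [498.0, 309.9, 360.5]
ee_rot: [-0.702, 0.713, -0.003, 0.005]
contact_force: [-0.0, 0.6, 0.3]
gripper_width: 84.8
clock: 14.3
position: [498.1, 309.2, 361.2]
ee_rot: [-0.701, 0.713, -0.003, 0.006]
contact_force: [0.7, 0.4, -0.8]
gripper_width: 85.0
now [498.1 309.2 361.2] yaw -90.94 tilt 0.71 t 14.30 F [ 0.7  0.4 -0.8] w 85.0 | delta [2.2 0.1 1.2] spin -0.24
64.15546636807264
[array([496.6 , 306.66]), array([34.96, 53.8 ]), np.float64(89.33)]
```

View pics/w8.png

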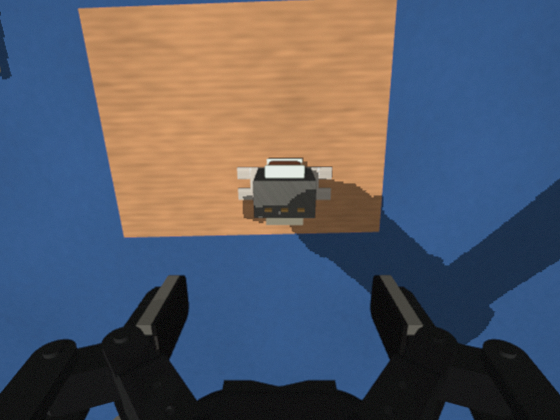

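```bash
python3 -m jog '[[[2,1,30,-0.2],[2,1,60,-0.2],[2,1,85,-0.2],[2,1,100,-0.2],[2,1,100,-0.2]]]' 85
python3 - <<'E'
from h import *
plan([497.1,306.9,188],-90.7)
im,d,P=grab('wrist','w9'); X=cloud(d,P)
m=(X[...,2]>58)&(X[...,2]<75)&(X[...,0]>440)&(X[...,0]<560)&(X[...,1]>250)&(X[...,1]<360)
v,u=np.nonzero(m);print(np.median(X[m][:,2]));W=onplane(np.c_[u,v],P,64)[:,:2]
print([np.round(k,2) for k in cv2.minAreaRect(W.astype(np.float32))])
E
```

```text
clock: 14.98
position: [498.2, 307.6, 260.2]
ee_rot: [-0.703, 0.712, -0.003, 0.004]
contact_force: [0.5, 0.2, 0.6]
gripper_width: 85.0
now [498.2 307.6 260.2] yaw -90.73 tilt 0.60 t 14.97 F [0.5 0.2 0.6] w 85.0 | delta [ 0.9  1.8 72.2] spin -0.03
64.18003600123026
[array([496.72, 306.34]), array([36.24, 53.8 ]), np.float64(89.52)]
```

View pics/w9.png

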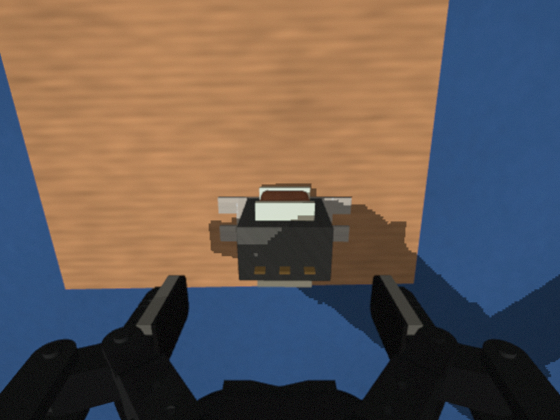

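```bash
python3 -m jog '[[[0.9,1.5,30,0],[0.9,1.8,52,0],[0.9,1.8,66,0],[0.9,1.8,71,0],[0.9,1.8,72,0]]]' 85
python3 - <<'E'
from h import *
plan([496.9,306.7,188],-90.6)
E
python3 -m jog '[[[0,0,0,0],[0,0,0,0],[0,0,0,0],[0,0,0,0],[0,0,0,0]]]' 64
python3 - <<'E'
from h import *
plan([496.9,306.7,188],-90.6)
im,d,P=grab('wrist','w10')
E
```

```text
clock: 15.65
position: [497.8, 307.6, 189.8]
ee_rot: [-0.703, 0.711, -0.003, 0.006]
contact_force: [0.0, 0.3, 0.2]
gripper_width: 84.8
now [497.8 307.6 189.8] yaw -90.70 tilt 0.77 t 15.65 F [0.  0.3 0.2] w 84.8 | delta [0.9 0.9 1.8] spin -0.10
clock: 16.27
position: [497.8, 307.5, 189.8]
ee_rot: [-0.703, 0.711, -0.003, 0.006]
contact_force: [0.8, 0.1, -0.0]
gripper_width: 64.2
now [497.8 307.5 189.8] yaw -90.70 tilt 0.78 t 16.27 F [ 0.8  0.1 -0. ] w 64.2 | delta [0.8 0.9 1.8] spin -0.10
```

View pics/w10.png

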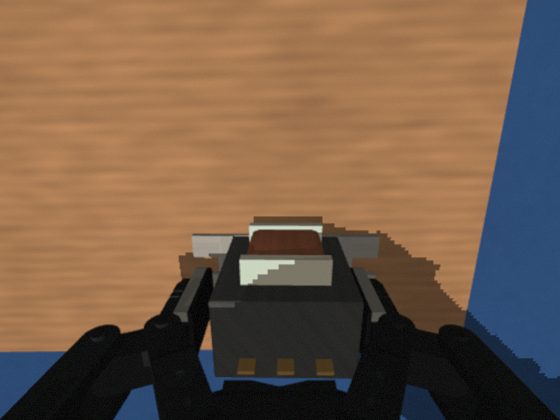

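The jaws straddle the core, which spans columns 213–363, with the feet below the fingertips. Closing now.

```bash
python3 -m jog '[[[0.8,0.9,1,0],[0.8,0.9,1,0],[0.8,0.9,1,0],[0.8,0.9,1,0],[0.8,0.9,1,0]]]' 30
python3 -m jog '[[[0,0,0,0],[0,0,0,0],[0,0,0,0],[0,0,0,0],[0,0,0,0]]]' 30
python3 -m jog '[[[0,0,-5,0],[0,0,-15,0],[0,0,-30,0],[0,0,-45,0],[0,0,-55,0]]]' 30
python3 - <<'E'
from h import *
plan([496.9,306.7,188],-90.6)
im,d,P=grab('wrist','w11');grab('side','s11');grab('top','t11')
E
```

```text
clock: 16.95
position: [496.6, 306.9, 189.5]
ee_rot: [-0.703, 0.711, -0.003, 0.006]
contact_force: [-0.3, 1.2, 5.7]
gripper_width: 53.7
clock: 17.58
position: [496.6, 306.9, 189.5]
ee_rot: [-0.703, 0.711, -0.003, 0.006]
contact_force: [0.5, 1.3, 2.3]
gripper_width: 53.4
clock: 18.2
position: [496.0, 306.8, 246.2]
ee_rot: [-0.703, 0.711, -0.003, 0.007]
contact_force: [0.3, 0.2, -6.8]
gripper_width: 53.3
now [496.  306.8 246.2] yaw -90.69 tilt 0.84 t 18.20 F [ 0.3  0.2 -6.8] w 53.3 | delta [ 0.4 -0.1 58.2] spin -0.09
```

View pics/w11.png

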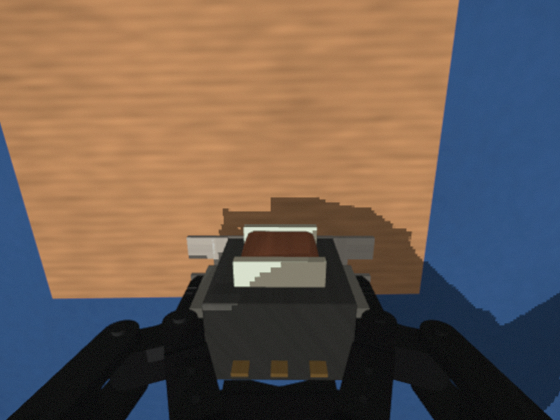

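View pics/s11.png

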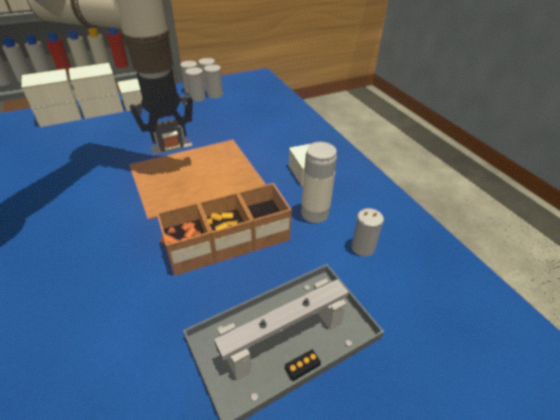

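```bash
cat > tr.py <<'E'
from h import *
import sys
def tr(tag,state):
    im,d,P=load(tag); X=cloud(d,P)
    R=Ro.from_quat(state['ee_rot']).as_matrix(); T=(X-state['position'])@R   # tool frame
    b=(abs(T[...,0])<30)&(abs(T[...,1])<40)&(T[...,2]>100)&(T[...,2]<200)
    g=im.max(2)
    Z=T[...,2]
    # core top: flat patch, tool z between 105 and 135
    zz=Z[b&(Z>110)&(Z<150)&(abs(T[...,1])<20)&(abs(T[...,0])<10)]
    z0=np.median(zz); m=b&(abs(Z-z0)<2.5)&(abs(T[...,1])<28)
    n,lab,stt,_=cv2.connectedComponentsWithStats(m.astype(np.uint8)); i=1+np.argmax(stt[1:,4]); m=lab==i
    A=T[m]; c=np.linalg.lstsq(np.c_[A[:,:2],np.ones(len(A))],A[:,2],rcond=None)[0]
    W=X[m]; cw=np.linalg.lstsq(np.c_[W[:,:2]-W[:,:2].mean(0),np.ones(len(W))],W[:,2],rcond=None)[0]
    r=cv2.minAreaRect(A[:,:2].astype(np.float32))
    print('top tool z',z0.round(1),'n',m.sum(),'tool slopes',c[:2].round(4),'world slopes',cw[:2].round(4),'rect(tool)',[np.round(k,2) for k in r],'x pct',np.percentile(A[:,0],[1,99]).round(1),'y pct',np.percentile(A[:,1],[1,99]).round(1))
    # feet
    F=b=(T[...,2]>z0+50)&(T[...,2]<z0+63)&(abs(T[...,1])<52)&(abs(T[...,1])>26)&(abs(T[...,0])<25)
    for sgn in(-1,1):
        B=T[F&(sgn*T[...,1]>0)]
        if len(B): print('feet',sgn,len(B),np.median(B,axis=0).round(1),'x',np.percentile(B[:,0],[2,98]).round(1),'y',np.percentile(B[:,1],[2,98]).round(1))
if __name__=='__main__': tr(sys.argv[1],st())
E
python3 tr.py w11
```

```text
top tool z 124.4 n 10881 tool slopes [ 0.011 -0.008] world slopes [0.0054 0.0168] rect(tool) [array([-0.24,  0.21]), array([54.29, 35.84]), np.float64(89.46)] x pct [-16.5  17. ] y pct [-25.6  26. ]
feet -1 949 [ 11.3 -37.8 181.9] x [-5.7 16.9] y [-46.9 -27.6]
feet 1 1016 [ 11.5  39.3 181.3] x [-5.6 17.2] y [27.4 48.5]
```

```bash
cat >> h.py <<'E'
def planfoot(foot,yaw_deg,off=(0,0.25,184.4)):
    s=st(); R=Ro.from_quat(s['ee_rot']).as_matrix(); y0=np.degrees(np.arctan2(R[1,0],R[0,0]))
    f=s['position']+R@np.array(off)
    sp=-((yaw_deg-y0+180)%360-180)
    dl=R.T@(np.array(foot)-f)
    print('foot',f.round(1),'TCP',s['position'].round(1),'yaw %.2f'%y0,'tool z',R[:,2].round(4),'t %.2f'%s['clock'],'F',s['contact_force'].round(1),'w %.1f'%s['gripper_width'],'| delta',dl.round(1),'spin %.2f'%sp)
E
python3 - <<'E'
from h import *
planfoot([544.5,-229.2,165],-85.65)
E
python3 -m jog '[[[0,0,-35,0],[0,0,-70,0],[20,0,-100,0],[60,0,-104,0],[110,0,-104,0]]]' 30
python3 - <<'E'
from h import *
planfoot([544.5,-229.2,165],-85.65)
E
```

```text
foot [498.1 307.8  61.1] TCP [495.9 306.7 245.4] yaw -90.70 tool z [ 0.0133  0.0056 -0.9999] t 18.35 F [-0.2 -0.2 -5.7] w 53.6 | delta [ 535.7  -54.4 -106.3] spin -5.05
clock: 18.98
position: [492.8, 195.5, 348.8]
ee_rot: [-0.703, 0.711, -0.002, 0.007]
contact_force: [0.4, -0.5, -7.5]
gripper_width: 53.2
foot [495.  196.6 164.4] TCP [492.8 195.5 348.8] yaw -90.63 tool z [ 0.0133  0.0062 -0.9999] t 18.98 F [ 0.4 -0.5 -7.5] w 53.2 | delta [425.2 -54.2  -2.6] spin -4.98
```

```bash
python3 -m jog '[[[45,-8,-3,0],[95,-16,-3,-1],[145,-24,-3,-2],[190,-32,-3,-3.5],[230,-38,-3,-5]]]' 30
python3 - <<'E'
from h import *
planfoot([544.5,-229.2,165],-85.65)
E
```

```text
clock: 19.6
position: [527.8, -36.7, 350.0]
ee_rot: [0.734, -0.68, 0.002, -0.006]
contact_force: [0.2, 0.9, -6.7]
gripper_width: 53.1
foot [529.7 -35.5 165.6] TCP [527.8 -36.7 350. ] yaw -85.63 tool z [ 0.0116  0.0063 -0.9999] t 19.60 F [ 0.2  0.9 -6.7] w 53.1 | delta [194.2   0.   -0.4] spin 0.02
```

```bash
python3 -m jog '[[[45,0,0,0],[90,0,0,0],[130,0,0,0],[165,0,0,0],[185,0,0,0]]]' 30
python3 -m jog '[[[7,0,0,0],[8,0,0,0],[9,0,0,0],[9,0,0,0],[9,0,0,0]]]' 30
python3 - <<'E'
from h import *
planfoot([544.5,-229.2,125],-85.65)
grab('wrist','w12')
E
python3 tr.py w12
```

```text
clock: 20.23
position: [541.5, -222.7, 347.9]
ee_rot: [0.733, -0.68, 0.001, -0.006]
contact_force: [-0.4, 0.2, -6.9]
gripper_width: 53.5
clock: 20.85
position: [542.2, -231.1, 348.0]
ee_rot: [0.733, -0.68, 0.001, -0.006]
contact_force: [0.3, -0.7, -6.0]
gripper_width: 53.5
foot [ 543.8 -229.8  163.6] TCP [ 542.2 -231.1  348. ] yaw -85.69 tool z [ 0.0097  0.007  -0.9999] t 20.85 F [ 0.3 -0.7 -6. ] w 53.5 | delta [-0.3 -0.4 38.6] spin -0.04
top tool z 125.1 n 10867 tool slopes [ 0.0113 -0.0081] world slopes [0.0008 0.0177] rect(tool) [array([-0.07,  0.17]), array([35.68, 54.25]), np.float64(0.42)] x pct [-16.6  16.9] y pct [-25.6  26. ]
feet -1 958 [ 11.2 -37.9 182.7] x [-5.5 16.8] y [-46.9 -27.6]
feet 1 987 [ 11.3  39.1 182. ] x [-5.7 17. ] y [27.3 48.4]
```

View pics/w12.png

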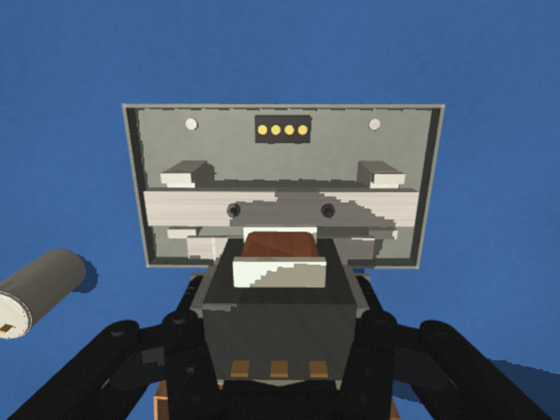

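```bash
python3 - <<'E'
from h import *
C={}
for tag in('w7','w12'):
    im,d,P=load(tag); X=cloud(d,P)
    m=(X[...,2]>75)&(X[...,2]<90)&(X[...,0]>480)&(X[...,0]<610)&(X[...,1]>-260)&(X[...,1]<-200)
    n,lab,stt,cc=cv2.connectedComponentsWithStats(m.astype(np.uint8)); C[tag]=[]
    for i in range(1,n):
        if stt[i,4]>10:
            Q=X[lab==i]; k=Q[:,2]>79.5
            v,u=np.nonzero(lab==i); C[tag].append((u[k].mean(),v[k].mean()))
            print(tag,stt[i],np.round(C[tag][-1],1),np.median(Q[k],axis=0).round(1))
_,_,P1=load('w7');_,_,P2=load('w12')
a=sorted(C['w7'],key=lambda p:p[1]); b=sorted(C['w12'],key=lambda p:-p[0])
for q in (b,b[::-1]):
    if len(a)==len(b)==2: print([ (tri(x,P1,y,P2)[0].round(1),tri(x,P1,y,P2)[1].round(1)) for x,y in zip(a,q)])
E
```

```text
w7 [276 101   7   7  39] [278.7 103.9] [ 582.  -226.5   80.8]
w7 [276 184   6   8  36] [278.7 188. ] [ 506.8 -232.3   81.2]
w12 [229 208   8  10  60] [231.9 213.3] [ 581.1 -226.6   81.2]
w12 [325 208   9  10  64] [329.5 213.8] [ 505.8 -232.4   81.1]
[(array([ 551.1, -243.2,  161.6]), np.float64(69.9)), (array([ 550.7, -247.1,  186.5]), np.float64(47.6))]
[(array([ 581.7, -226.2,   79.6]), np.float64(0.7)), (array([ 506. , -232.1,   80.2]), np.float64(0.9))]
```

```bash
python3 - <<'E'
from h import *
planfoot([543.9,-229.3,92],-85.65,(0.05,0.2,185))
E
python3 -m jog '[[[-0.4,0,10,0],[-0.4,0,22,0],[-0.4,0,34,0],[-0.4,0,45,0],[-0.4,0,52,0]]]' 30
python3 - <<'E'
from h import *
planfoot([543.9,-229.3,92],-85.65,(0.05,0.2,185))
E
```

```text
foot [ 543.8 -229.9  163. ] TCP [ 542.2 -231.2  348. ] yaw -85.69 tool z [ 0.0097  0.007  -0.9999] t 20.90 F [ 1.5 -0.9 -7.5] w 53.2 | delta [-0.2  0.6 71. ] spin -0.04
clock: 21.52
position: [542.6, -230.4, 294.8]
ee_rot: [0.733, -0.68, 0.001, -0.005]
contact_force: [0.2, 0.5, -6.3]
gripper_width: 53.3
foot [ 543.9 -229.2  109.8] TCP [ 542.6 -230.4  294.8] yaw -85.70 tool z [ 0.0083  0.0072 -0.9999] t 21.52 F [ 0.2  0.5 -6.3] w 53.3 | delta [ 0.3  0.2 17.8] spin -0.05
```

```bash
python3 -m jog '[[[0.1,0,4,0],[0.1,0.1,8,0],[0.1,0.1,12,0],[0.1,0.2,15.5,0],[0.1,0.2,17,0]]]' 30
python3 -m jog '[[[0,0,0,0],[0,0,0,0],[0,0,0,0],[0,0,0,0],[0,0,0,0]]]' 30
python3 - <<'E'
from h import *
planfoot([543.9,-229.3,92],-85.65,(0.05,0.2,185))
grab('wrist','w13'); im,_,_=grab('side','s13'); grab('top','t13')
cv2.imwrite('pics/s13c.png',cv2.resize(im[220:400,180:390],None,fx=3.5,fy=3.3,interpolation=cv2.INTER_CUBIC))
E
python3 tr.py w13
```

```text
clock: 22.15
position: [542.5, -230.4, 277.6]
ee_rot: [0.733, -0.68, 0.0, -0.005]
contact_force: [-0.5, -0.1, -6.0]
gripper_width: 53.5
clock: 22.78
position: [542.5, -230.4, 277.6]
ee_rot: [0.733, -0.68, 0.001, -0.005]
contact_force: [-0.1, -0.2, -6.4]
gripper_width: 53.3
foot [ 543.8 -229.1   92.6] TCP [ 542.5 -230.4  277.6] yaw -85.70 tool z [ 0.0082  0.0073 -0.9999] t 22.77 F [-0.1 -0.2 -6.4] w 53.3 | delta [ 0.2 -0.1  0.6] spin -0.05
top tool z 125.1 n 10873 tool slopes [ 0.0115 -0.0082] world slopes [-0.001   0.0181] rect(tool) [array([-0.16,  0.21]), array([36.02, 54.17]), np.float64(0.61)] x pct [-16.6  16.9] y pct [-25.6  26. ]
feet -1 957 [ 11.3 -37.8 182.7] x [-5.6 16.9] y [-46.9 -27.5]
feet 1 981 [ 11.3  39.1 182. ] x [-5.6 17. ] y [27.4 48.5]
```

View pics/s13c.png

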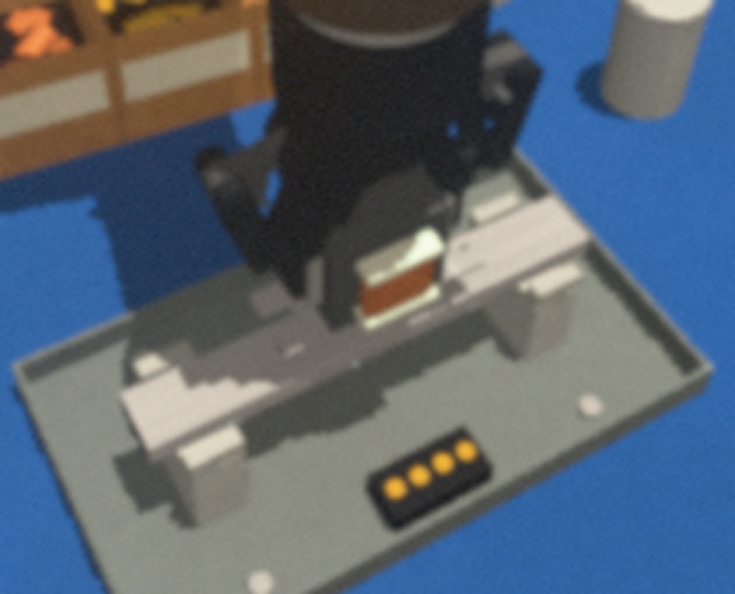

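View pics/w13.png

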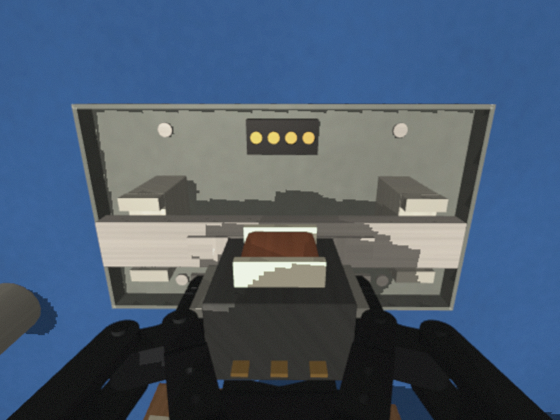

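View pics/t13.png

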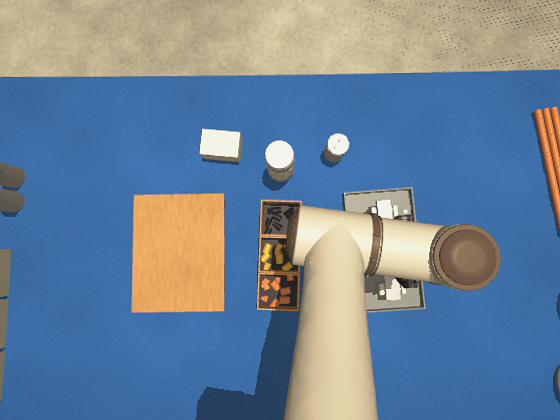

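Side view: the feet hang just above the bar and the studs are hidden beneath them. Top view: bins, cans and carton are where they were. One last independent check of bar against feet from the same wrist picture.

```bash
python3 - <<'E'
from h import *
im,d,P=load('w13'); X=cloud(d,P)
m=(X[...,2]>66.5)&(X[...,2]<72)&(X[...,0]>400)&(X[...,0]<690)&(X[...,1]>-290)&(X[...,1]<-170)
v,u=np.nonzero(m);W=onplane(np.c_[u,v],P,69)[:,:2]
print('bar',[np.round(k,2) for k in cv2.minAreaRect(W.astype(np.float32))],np.median(X[m][:,2]).round(2))
f=(X[...,2]>90)&(X[...,2]<100)&(abs(X[...,0]-544)<52)&(abs(X[...,0]-544)>30)&(abs(X[...,1]+229)<30)
A=X[f]; print('foot tops z',np.percentile(A[:,2],[5,50,95]).round(1),'x range',np.percentile(A[:,0],[1,99]).round(1),'mid',np.percentile(A[:,0],[1,99]).mean().round(1),'ymin',A[:,1].min().round(1))
a,_,_=load('top0');b,_,_=load('t13')
for n,(x0,y0,x1,y1) in dict(carton=(195,122,247,168),can=(262,135,296,190),cap=(318,128,356,170),binsleft=(254,270,284,316)).items():
    print(n,cv2.absdiff(a[y0:y1,x0:x1],b[y0:y1,x0:x1]).mean().round(2))
s=st(); print(s['joint_vel'].round(4),s['contact_force'].round(2))
E
```

```text
bar [array([ 544.07, -231.78]), array([218.78,  54.03]), np.float64(4.47)] 69.15
foot tops z [93.4 95.2 96.2] x range [495.8 591.6] mid 543.7 ymin -249.7
carton 4.39
can 4.21
cap 4.68
binsleft 15.76
[-0.0021 -0.0006 -0.0002 -0.0003 -0.0003 -0.0005] [-0.42 -0.14 -7.13]
```

```bash
python3 - <<'E'
from h import *
for tag in('top0','t13'):
    im,d,P=load(tag); X=cloud(d,P)
    m=(X[...,2]>80)&(X[...,2]<92)&(X[...,0]>390)&(X[...,0]<520)&(X[...,1]>-60)&(X[...,1]<70)
    v,u=np.nonzero(m); k=u<295; print(tag,u[k].min(),v[k].max(),X[m][:,0].min().round(1),X[m][:,1].max().round(1))
im,d,P=load('w13'); X=cloud(d,P)
for s in(-1,1):
    m=(X[...,2]>67)&(X[...,2]<71)&(abs((X[...,0]-544)*s-102)<5)&(abs(X[...,1]+229)<25)
    print(s,X[m].mean(0).round(1),np.percentile(X[m][:,1],[1,99]).round(1))
arm.job_done(); print(st()['clock'])
E
```

```text
top0 257 310 410.8 57.7
t13 257 310 410.8 57.6
-1 [ 442.  -237.6   69.2] [-251.9 -222.4]
1 [ 646.  -222.1   69.2] [-236.5 -206.5]
the job is handed in; nothing more can be done
the job is handed in; nothing more can be done
```

The bar lies across both saddles, studs up and released, and the transformer is still held above its studs. I handed the job in at about 23 s; no verdict is reported.

Last checks:
- **Bar:** its top is at 69.1 mm, so the underside sits at the 55 mm saddle height. It is about 1.5 mm lengthways and 1 mm sideways off the seat's middle.
- **Transformer height:** the underside is about 92.5 mm up, roughly 11–12 mm above the stud tips (measured at 80–81 mm).
- **Transformer alignment:** its centre is within about 1 mm of the studs' middle, it is square to within about 1°, and its tilt is about 0.02 rad. The grip was steady, with joint speeds near zero.
- **Bins and bystanders:** the visible edges of the bins are in the same place as at the start. A brightness comparison for the bins differed; I put that down to the arm's shadow, because the depth edges matched. The carton, spray can and capacitor look unmoved in the top picture.

Disagreements and one failed check:
- **Cameras:** the top and wrist cameras differed by about 3 mm, so I used the wrist readings.
- **Stud heights:** my first attempt, from dark spots, came out far too low. I replaced it with depth readings and a triangulation from two wrist pictures.
- **Bar fit:** an outline fit in the last picture came out 54 mm wide, because other surfaces were included. The bar's two ends, measured separately, agreed with the earlier result.

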